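# Carry the tray with the loose spice jar onto the pine box

## Robot

A 6-joint arm with a two-finger parallel gripper is mounted at the origin on the work surface. World frame = base frame: x ahead of the robot, y to its left, z up, the work surface at z = 0. Lengths are in mm, angles in rad, forces in N, time in s.
With the tool pointing down it reaches from about 425 to 950 mm from the base axis. Payload 14.7 kg.
Tool frame: the origin (TCP) lies at the very end of the fingers, on their centre line; the grasp point (between the pads) lies 19 mm behind it; z points along the fingers, y is the line along which they close (so a half turn about z gives the same grasp; the last joint's range is limited). The gripper opens to 85 mm and grips with 20 to 120 N. Pads are 22 mm wide; open, the fingers measure 114 mm over their backs; the gripper's body (76 mm by 85 mm) begins 54 mm behind the grasp point. The pads swing forward as they close: fully open they stand 13 mm farther back than shut.
Start: joints at [1.171, 0.48, 1.596, -0, 1.065, -0.047], TCP at [224.568, 609.968, 231.297] pointing down, gripper open.
Joint ranges: [-2.75, 2.75], [-0.82, 2.05], [0.23, 2.67], [-1.56, 4.7], [0.09, 2.69], [-2.92, 2.92]. Speed limits (rad/s): [1.89, 1.89, 2.39, 3.01, 3.01, 3.01].

## Interface

Orientations are given as a unit quaternion [x, y, z, w].
In Python, from bench import robot gives the robot as it stands.
- The arm moves only by the tool move_arm, never from a script. Its arguments are lists of equal length, an entry for each row: "translation": the shift along the tool's x, y, z normalised to -1 to 1, where 1 is 0.4 m, a list of three; "twist": the turn about the tool's z normalised to -1 to 1, where 1 is 180 degrees. A call has 1 to 12 rows; each row is the pose to reach, as a shift and turn from the pose commanded when the call began, along the tool's axes at that moment, turning the shorter way round; what a row does not reach only later rows make up. A row lasts 1/8 s, in which the tool goes at most 62.5 mm and 10.7 degrees, less where a joint would pass 70% of its speed; a pose out of reach is approached as far as the arm can. A call with a number of a shift or a turn outside -1 to 1 is refused whole. A call with a gripper value outside its range is refused whole. "hand" is the opening, from 0 (shut) to 1 (fully open), set as the call begins (left out, the last holds). The fingers move at their own pace and stop on an object; the grip force is fixed at half the most. Time passes only in rows, so rows that repeat a pose let the fingers close. It gives the time, the measured TCP pose, the force, the opening and the grip force at its end, in the units of the state.
- robot.sense(): the state, without advancing time (a new reading comes with each control period).
- robot.grab_frame(name): name is "scene" or "top" or "wrist"; returns (picture, depth): 480x640x3 uint8, red, green, blue; 480x640 float32, mm along the optical axis (not along the pixel's ray), 0 where there is no reading.
- robot.get_calibration(name): a dict with "mtx" (3x3 intrinsics, pixels), "k1" (the pictures are not rectified: a ray, as slopes to the right and down, at radius r is drawn at 1 + k1 r^2 times it, then the intrinsics apply), "R" (3x3) and "t" (3): a world point X has camera coordinates R X + t. Camera axes: x right, y down, z forward; pixel columns grow to the right and rows downward; lengths in mm; the calibration is good to about 2 mm. A picture is of the moment at which its call begins: read the wrist's pose just before it. get_calibration takes no time and is no camera call; for the wrist camera it gives the pose at the moment of the call.
- robot.sign_off(): hands the job in; it is judged then, once.
The state is a dict: "time_s": time; "joint_positions": joint angles; "joint_velocities": joint speeds; "effort": joint torques, N m; "ee_pos": TCP position; "ee_rot": TCP orientation; "wrist_force": force on the tool from outside, world axes, zero at the start; "wrist_torque": the same for the moment, N m; "finger_gap": opening from 0.0 (shut) to 1.0 (fully open); "finger_force": force on a finger pad.
Only numpy, scipy, OpenCV 4.12 (cv2) and the standard library are available. Lean on these libraries where they do the work, as an engineer would, in place of code of your own. Each camera call takes 0.05 s, during which the arm holds its last target. There are 200 camera calls.

## Task

Take the old birch tray, whose floor is bowed up in the middle, by its upright handle and lift it clear, and by tilting it gently roll the loose spice jar from its end to the middle, between the two dark lines, and keep it there for about three seconds before you set off. Carry it to above the pine box with the jar kept about the middle, hold it there for about three seconds with the jar still between the lines, then set the tray down softly, centred and square on the cork of the box, let go and leave the jar resting between the lines. Never touch the jar, tip the tray steeply or let the jar leave it, and leave the other things alone.

Things in the scene. Friction and masses are not known exactly. Their poses are not given: they have to be found in the camera images.
- tray: Birch tray, 336 mm long (its y) by 118 mm wide (x), 0.30 kg, starting flat on the table. Origin: underside, below the middle of the channel; z up. Rails stand 34 mm, end walls 40 mm above the underside. Upright dark handle block, 30 mm (x) by 24 mm (y), on the -x side, axis at x = -74 mm, y = 0, top 110 mm above the underside; the foot block around it is 80 mm wide (y), 22 mm high.
- tray_grip (a point): Grip point on the handle's axis, 88 mm above the tray's underside, at x = -74 mm, y = 0 of the tray. The handle is 24 mm thick along the tray's y: a gripper pointing down closes along the tray's y.
- tray_mid (a point): Crest of the tray's floor, 17.1 mm above the underside, axes as the tray. The channel inside is 320 mm (y) by 102 mm (x). The old floor is bowed up along y with a radius of 1.4 m (slope y/1.4 rad, 9 mm lower at the ends), so on a level tray the jar rolls off to an end wall from beyond some 30 mm. Two dark lines across the floor at y = -35 and +35 mm mark the middle.
- jar: Filled spice jar, red cap, 56 mm diameter, 96 mm long, round ends, 0.15 kg (varies), lying across the channel. Origin: its centre, 28 mm above the floor under it; its axes turn. Rolls along the tray's y like a solid cylinder: acceleration 2/3 of g times slope (rad); rolling resistance about 0.018 rad of slope (varies). Starts at rest at the end wall on the tray's -y side, y = -131 mm.
- box: Small pine box with a drawer, fixed on the table: 150 mm deep (x), 170 mm wide (y), 110 mm high. Origin: centre of its underside; the front with the drawer's knob, 35 mm proud, faces -x.
- box_spot (a point): Point on the flat top, 110 mm above the table, 15 mm to +x of the box's centre, on a thin cork-brown panel: the tray's origin belongs here, tray axes along the box's axes, the tray overhanging the box at both ends.
- carousel: White plastic spice carousel, 170 mm diameter, 238 mm high, origin at its underside; leave alone.
- strainer: Stainless steel strainer bowl, 156 mm diameter, 62 mm high, handle along its y reaching 210 mm from the centre; origin at its underside; leave alone.
- funnel: Green silicone funnel standing mouth down, 110 mm diameter, 105 mm high; origin at its underside; leave alone.
- glass_jar: Empty glass jar with a steel screw-top lid, 84 mm diameter, 130 mm high; origin at its underside; leave alone.
- mug: Blue mug, 80 mm diameter, 85 mm high; origin at its underside; leave alone.
- tea_tin: Green tea tin, 90 mm diameter, 120 mm high; origin at its underside; leave alone.
- spoon: Wooden spoon, 240 mm long, lying on the table; leave alone.
Mind the look-alikes: they are no part of the job. What is shaped like the jar but pink, purple or yellow is not meant.

How it is judged (in metres and radians):
On the way, in this order (a step that is already met when the one before it is completed fails the run):
1. the tray is held clear of the table with the jar in the middle for about three seconds (height (world z) of tray above 0.03 m and y of jar in the frame of tray between -0.035 and 0.035 m), for 2.5 s.
2. the tray is held clear above the box with the jar in the middle for about three seconds (horizontal distance between tray and box_spot below 0.05 m and height (world z) of tray above 0.12 m and y of jar in the frame of tray between -0.035 and 0.035 m), for 2.5 s.
At the end, for the whole second after the job is handed in: The tray stands flat on top of the box (underside within 6 mm of the top, tilt under 0.04 rad), within 35 mm of box_spot and 0.2 rad of square with the box, let go; the jar lies within 35 mm of the tray's middle; tray and jar at rest (horizontal distance between tray and box_spot below 0.035 m and angle between the y axis of tray and the y axis of box, either way round below 0.2 rad and height (world z) of tray between 0.104 and 0.116 m and angle between tray's own z axis and vertical below 0.04 rad and y of jar in the frame of tray between -0.035 and 0.035 m and linear speed of jar below 0.03 m/s and linear speed of tray below 0.02 m/s); the robot touches nothing.
It fails at once if the robot touches the jar, or the jar leaves the tray's channel (contact force between any of the arm, the fingers and jar above 0.3 N or z of jar in the frame of tray above 0.07 m or z of jar in the frame of tray below 0.02 m or x of jar in the frame of tray above 0.04 m or x of jar in the frame of tray below -0.04 m or y of jar in the frame of tray above 0.17 m or y of jar in the frame of tray below -0.17 m).
It fails at once if the tray is tipped steeply, over 0.3 rad (angle between tray's own z axis and vertical above 0.3 rad).
It fails at once if on the way, more than 0.2 m from the start, the jar strays over 60 mm from the middle (distance of tray from where it was at the start of the episode above 0.2 m and not (y of jar in the frame of tray between -0.06 and 0.06 m)).
It fails at once if the tray is slammed down on the box (contact force between tray and box above 60 N).
It fails at once if another thing is disturbed (distance of any of carousel, strainer, funnel, glass_jar, mug, tea_tin, spoon from where it was at the start of the episode above 0.03 m).
It also fails if it takes over 72 s, if anything falls off the work surface, if the arm or the gripper's body presses on something with over 40 N, if the wrist force passes 120 N, or if a joint passes its speed limit or range.

## Working session

There is one attempt and no reset: what is moved stays moved. The work goes in short steps, Python scripts to look and compute and a tool call to move; the robot and the scene stay as the last step left them, time stands still between calls to the robot, and variables do not carry over. Pictures are saved under pics/ and viewed, at most 10 in all, crops included, and the job is handed in when it is done.

Besides the shell and the picture viewer there is one more tool, called after "Emit:" as a command line: name --pt "numbers of a row" for each row, then --argument value for the rest. move_arm: Moves the arm, as the interface text tells. Its arguments: {"type":"object","properties":{"translation":{"type":"array"},"twist":{"type":"array"},"hand":{"type":"number"}},"required":["translation","twist"]}

```bash
mkdir -p pics; ls; python3 - <<'E'
from bench import robot
import cv2,numpy as np
for n in("top","scene"):
    p,d=robot.grab_frame(n); cv2.imwrite(f"pics/{n}0.png",p[...,::-1]); np.savez(f"pics/{n}0.npz",p=p,d=d)
    c=robot.get_calibration(n); print(n,np.round(c["mtx"],1).tolist(),c["k1"],np.round(c["R"],3).tolist(),np.round(c["t"],1))
print(robot.sense())
E
```

```text
pics
top [[556.7, 0.0, 317.0], [0.0, 556.7, 241.5], [0.0, 0.0, 1.0]] 0.009107098854077143 [[-0.03, -1.0, 0.003], [-0.979, 0.029, -0.203], [0.203, -0.009, -0.979]] [  -4.5  565.2 1766.8]
scene [[608.7, 0.0, 316.3], [0.0, 608.7, 221.4], [0.0, 0.0, 1.0]] 0.047712384023297055 [[0.162, 0.987, -0.006], [0.555, -0.096, -0.826], [-0.816, 0.13, -0.563]] [ -73.6 -207.2 2187.5]
{'time_s': 0.1, 'joint_positions': array([ 1.17142523e+00,  4.80755561e-01,  1.59680627e+00, -3.50283184e-05,
        1.06506327e+00, -4.66047894e-02]), 'joint_velocities': array([-4.59962805e-05, -1.76867755e-03, -1.24944828e-03, -1.28131861e-03,
        1.84284302e-03, -7.80660808e-04]), 'effort': array([-7.40398664e-04, -9.52260661e+01, -4.31040251e+01, -1.65995721e-05,
        5.33983461e-03,  5.20641015e-05]), 'ee_pos': array([224.42851009, 609.65046791, 230.74706798]), 'ee_rot': array([ 1.75461612e-01,  9.84486138e-01, -5.06825350e-04, -9.92209333e-05]), 'wrist_force': array([ 0.39936973,  0.05785109, -0.35536877]), 'wrist_torque': array([ 0.02275242, -0.03353525, -0.04299131]), 'finger_force': 0.0, 'finger_gap': 1.0003377320061446}
```

View pics/top0.png

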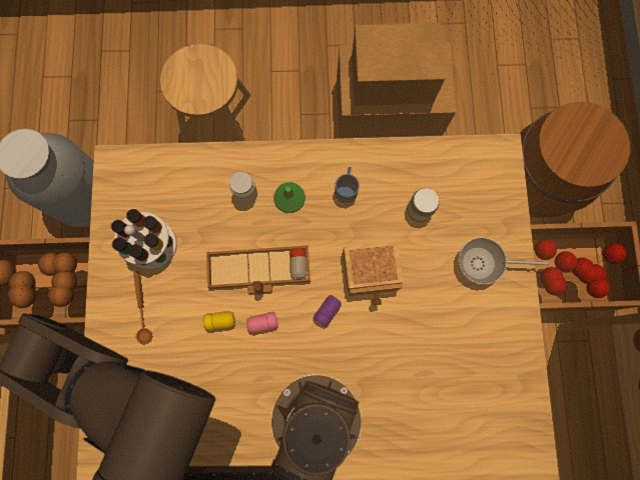

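View pics/scene0.png

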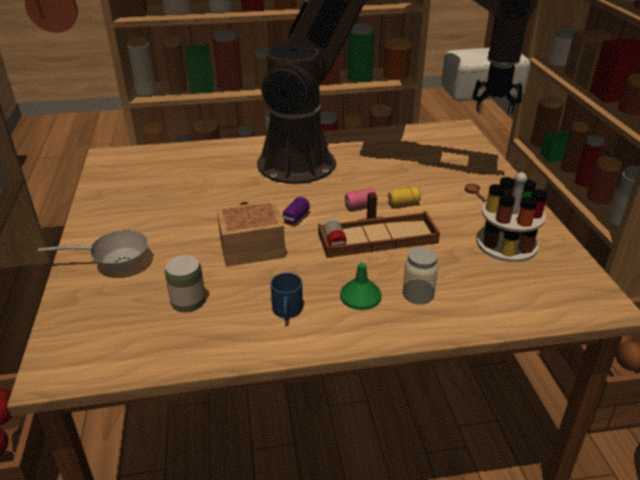

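```bash
cat > h.py <<'E'
import numpy as np,cv2
from bench import robot
def ray(c,uv,z):
    k=c["mtx"];uv=np.atleast_2d(np.float64(uv))
    q=cv2.undistortPoints(uv[:,None],k,np.array([c["k1"],0,0,0,0.]))[:,0]
    d=np.c_[q,np.ones(len(q))]@c["R"]; o=-c["R"].T@c["t"]
    return o+d*((z-o[2])/d[:,2])[:,None]
def masks(p,lo,hi): return cv2.inRange(cv2.cvtColor(p,cv2.COLOR_RGB2HSV),np.array(lo),np.array(hi))
def cloud(c,d):
    v,u=np.mgrid[0:480,0:640]; q=cv2.undistortPoints(np.float64(np.c_[u.ravel(),v.ravel()])[:,None],c["mtx"],np.array([c["k1"],0,0,0,0.]))[:,0]
    P=(np.c_[q,np.ones(len(q))]*d.reshape(-1,1)-c["t"])@c["R"]
    return P.reshape(480,640,3)
E
python3 - <<'E'
from h import *
z=np.load("pics/top0.npz");p,d=z["p"],z["d"];c=robot.get_calibration("top")
P=cloud(c,d); ok=d>0
def rect(name,m):
    q=P[m&ok]; 
    if len(q)<10: print(name,len(q));return
    r=cv2.minAreaRect(np.float32(q[:,:2])); print(name,len(q),"mean",q.mean(0).round(),"rect",np.round(r[0],1),np.round(r[1],1),round(r[2],1),"z",np.percentile(q[:,2],[5,50,95]).round())
H=lambda u0,u1,v0,v1:(np.mgrid[0:480,0:640][1]>=u0)&(np.mgrid[0:480,0:640][1]<u1)&(np.mgrid[0:480,0:640][0]>=v0)&(np.mgrid[0:480,0:640][0]<v1)
z_=P[...,2]
rect("boxtop",H(330,415,235,300)&(z_>102)&(z_<118))
rect("tray",H(195,322,235,284)&(z_>6)&(z_<60))
rect("handle",H(240,280,270,300)&(z_>95))
rect("jarcap",H(285,315,240,270)&(masks(p,[0,130,60],[8,255,255])>0))
rect("jar",H(285,310,245,282)&(z_>50))
for n,b in dict(glass=(225,262,165,210),funnel=(270,310,175,215),mug=(330,362,165,207),tin=(405,442,185,225),carousel=(105,180,205,275),strainer=(450,550,235,290)).items(): rect(n,H(*b)&(z_>15))
hv=masks(p,[0,0,0],[30,255,90])>0
s=np.load("pics/scene0.npz");
E
```

```text
boxtop 2160 mean [ 475. -197.  110.] rect [ 470.  -197.2] [150.8 171.3] 4.4 z [104. 110. 116.]
tray 3469 mean [501. 179.  21.] rect [519.1 178.5] [424.3 169.7] 88.3 z [ 7. 17. 50.]
handle 86 mean [419. 171. 109.] rect [419.2 171.6] [30.  25.5] 0.2 z [103. 109. 116.]
jarcap 113 mean [531.  44.  62.] rect [531.8  43.8] [26.8 49.8] 1.2 z [51. 63. 72.]
jar 429 mean [497.  42.  62.] rect [497.6  37.8] [96.1 60. ] 3.3 z [52. 62. 72.]
glass 696 mean [741. 216. 107.] rect [759.  214.2] [ 91.7 101.4] 27.6 z [ 34. 125. 135.]
funnel 644 mean [728.  67.  40.] rect [732.6  68.8] [101.2 104.1] 21.6 z [17. 33. 99.]
mug 379 mean [ 749. -127.   58.] rect [ 752.4 -133. ] [79.4 99.5] 48.4 z [18. 62. 88.]
tin 800 mean [ 668. -369.  103.] rect [ 675.2 -374.1] [88.6 85.5] 69.6 z [ 34. 117. 126.]
carousel 2578 mean [574. 527. 143.] rect [581.1 537.5] [195.6 168.3] 3.3 z [ 27. 147. 192.]
strainer 1176 mean [ 491. -589.   42.] rect [ 472. -620.] [297.2 156.9] 77.3 z [17. 40. 69.]
```

```bash
python3 - <<'E'
import cv2
i=cv2.imread("pics/top0.png")[225:310,195:415]
cv2.imwrite("pics/crop0.png",cv2.resize(i,None,fx=3.6,fy=3.6,interpolation=cv2.INTER_CUBIC))
E
```

```text
(no output)
```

View pics/crop0.png

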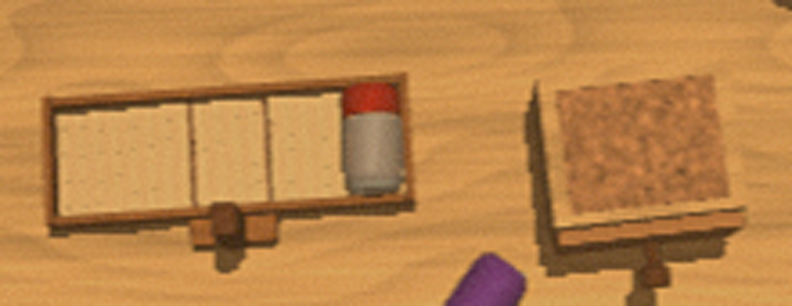

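```bash
python3 - <<'E'
from h import *
c=robot.get_calibration("top")
f=lambda L:np.array(L)/3.6+[195,225]
t=ray(c,f([(45,99),(405,74)]),40); print("tray +x corners",t.round(1),"yaw",np.degrees(np.arctan2(-(t[0]-t[1])[0],(t[0]-t[1])[1])))
yw=np.radians(np.degrees(np.arctan2(-(t[0]-t[1])[0],(t[0]-t[1])[1])))
m=t.mean(0)[:2]; X=np.array([np.cos(yw),np.sin(yw)]); print("origin from far wall",m-59*X,"handle",m-133*X)
l=ray(c,f([(192,100),(196,206)]),17); l2=ray(c,f([(265,96),(271,203)]),17)
print("lines",l.round(),l2.round())
print("handle px",ray(c,f([(228,205)]),110))
b=ray(c,f([(540,85),(716,74)]),110);print("box far corners",b.round(1))
b=ray(c,f([(556,90),(713,75),(730,208),(568,225)]),110);print("cork",b.round(1),b.mean(0).round(1))
z=np.load("pics/top0.npz");P=cloud(c,z["d"]);q=P[230:305,325:420].reshape(-1,3);q=q[(q[:,2]>104)&(q[:,2]<116)]
r=cv2.minAreaRect(np.float32(q[:,:2]));print(cv2.boxPoints(r))
E
```

```text
tray +x corners [[542.2 340.   40. ]
 [555.8  10.2  40. ]] yaw 2.3544986985867147
origin from far wall [490.07382549 172.69763805] handle [416.13629847 169.65755601]
lines [[542. 208.  17.]
 [443. 205.  17.]] [[543. 141.  17.]
 [443. 136.  17.]]
handle px [[430.12660188 166.75087061 110.        ]]
box far corners [[ 528.4 -109.1  110. ]
 [ 533.7 -264.8  110. ]]
cork [[ 523.5 -123.   110. ]
 [ 532.8 -262.1  110. ]
 [ 414.5 -270.   110. ]
 [ 403.8 -128.4  110. ]] [ 468.7 -195.9  110. ]
[[ 388.21283 -118.41246]
 [ 402.32574 -288.43106]
 [ 552.5213  -275.96362]
 [ 538.4084  -105.94504]]
```

Emit:
move_arm --pt "-0.832 -0.863 0" --pt "-0.832 -0.863 0" --pt "-0.832 -0.863 0" --pt "-0.832 -0.863 0" --pt "-0.832 -0.863 0" --pt "-0.832 -0.863 0" --pt "-0.832 -0.863 0" --twist '[-0.1256, -0.1256, -0.1256, -0.1256, -0.1256, -0.1256, -0.1256]' --hand 1

```text
time_s: 0.98
ee_pos: [400.2, 209.7, 231.3]
ee_rot: [-0.021, 1.0, 0.0, 0.0]
wrist_force: [1.1, 0.4, 0.5]
finger_gap: 1.002
finger_force: 0.0
```

```bash
cat >> h.py <<'E'
def st():
    s=robot.sense(); q=s["ee_rot"]; 
    from scipy.spatial.transform import Rotation as R
    M=R.from_quat(q).as_matrix(); print("t",round(s["time_s"],3),"p",s["ee_pos"].round(1),"yaw",round(np.degrees(np.arctan2(-M[0,1],M[1,1])),2),"tz",M[:,2].round(4),"qd",s["joint_velocities"].round(3),"F",s["wrist_force"].round(2),"T",s["wrist_torque"].round(3),"gap",round(s["finger_gap"],3),round(s["finger_force"],1)); return s,M
E
python3 -c "
from h import *
st()"
```

```text
t 0.975 p [400.2 209.7 231.3] yaw 2.41 tz [ 3.e-04  1.e-04 -1.e+00] qd [-1.099e+00 -9.200e-02  1.230e-01 -1.000e-03 -4.000e-02 -1.090e+00] F [1.06 0.42 0.47] T [ 0.039 -0.051 -0.019] gap 1.002 0.0
```

Emit:
move_arm --pt "-0.0385 -0.0993 0" --pt "-0.0385 -0.0993 0.12" --pt "-0.0385 -0.0993 0.24" --pt "-0.0385 -0.0993 0.32" --pt "-0.0385 -0.0993 0.37" --pt "-0.0385 -0.0993 0.407" --pt "-0.0385 -0.0993 0.407" --twist '[0, 0, 0, 0, 0, 0, 0]'

```text
time_s: 1.85
ee_pos: [416.1, 172.2, 67.6]
ee_rot: [-0.021, 1.0, -0.0, -0.001]
wrist_force: [-0.2, -0.4, 0.3]
finger_gap: 1.003
finger_force: 0.0
```

```bash
python3 - <<'E'
from h import *
st()
for n in("wrist",):
    p,d=robot.grab_frame(n);c=robot.get_calibration(n); cv2.imwrite("pics/w1.png",p[...,::-1])
    P=cloud(c,d);z=P[...,2];m=(d>0)&(z>98)&(z<118)&(abs(P[...,0]-417)<40)&(abs(P[...,1]-170)<60)
    q=P[m];print(len(q)); 
    if len(q)>20: print(q.mean(0),cv2.minAreaRect(np.float32(q[:,:2])))
E
```

```text
t 1.85 p [416.1 172.2  67.6] yaw 2.39 tz [-2.2e-03 -8.0e-04 -1.0e+00] qd [ 0.001 -0.031 -0.015 -0.002  0.023 -0.003] F [-0.22 -0.39  0.26] T [ 0.045  0.038 -0.005] gap 1.003 0.0
13099
[414.07681745 173.14304867 108.7381641 ] ((419.8063049316406, 173.198974609375), (32.56334686279297, 113.71994018554688), 2.65608811378479)
```

View pics/w1.png

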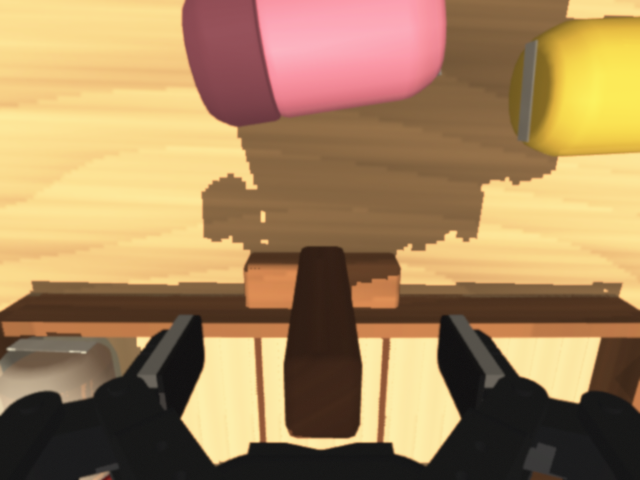

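Emit:
move_arm --pt "0 0 0" --pt "0 0 0" --pt "0 0 0" --pt "0 0 0" --pt "0 0 0" --pt "0 0 0" --twist '[0, 0, 0, 0, 0, 0]' --hand 0

```text
time_s: 2.65
ee_pos: [417.0, 172.5, 69.0]
ee_rot: [-0.021, 1.0, 0.0, 0.0]
wrist_force: [-2.1, -0.3, 10.1]
finger_gap: 0.275
finger_force: 59.0
```

```bash
python3 - <<'E'
from h import *
st()
# jar dynamics sim: V profile (tray velocity +y) per row, linear-position rows => const velocity per row, smoothed tau
def sim(rows,fr=.018,tau=.02,y=-.131,dt=.0005,tilt=0):
    yd=0;V=0;d=0;first=None;out=[]
    for v in rows:
        for i in range(int(.125/dt)):
            a=(v-V)/tau; V+=a*dt; d+=V*dt
            f=2/3*(-a+9.81*(y/1.4+tilt)); r=2/3*9.81*fr
            if abs(yd)<2e-3 and abs(f)<r: yd=0
            else:
                s=np.sign(yd) if abs(yd)>2e-3 else np.sign(f); yd+=(f-s*r)*dt
            y+=yd*dt
            if y<-.131: y=-.131; yd=max(yd,0)
        out.append((round(y*1e3),round(d*1e3),round(yd,2)))
    return out
import itertools
best=[]
g=[.5,.375,.25,.125]
for u in np.arange(.06,.4,.02):
  for w in (.3,.4,.45,.5):
    for n in (2,3,4):
      for mid in np.linspace(0,w,9):
        rows=[u]*4+[-w]*n+[-mid]+[0]*6
        e=[]
        for fr in(.012,.018,.024):
            o=sim(rows,fr,dt=.002)[-1]; e.append(abs(o[0])+200*abs(o[2]))
        best.append((max(e),round(u,2),w,n,round(mid,3)))
best.sort()
for b in best[:8]:
    print(b); 
b=best[0]
for fr in(.012,.018,.024): print(fr,sim([b[1]]*4+[-b[2]]*b[3]+[-b[4]]+[0]*6,fr))
E
```

```text
t 2.65 p [417.  172.5  69. ] yaw 2.4 tz [ 6.e-04  2.e-04 -1.e+00] qd [ 0.002 -0.001  0.002 -0.001 -0.     0.002] F [-2.12 -0.28 10.1 ] T [-0.04   0.291 -0.007] gap 0.275 59.0
(6, np.float64(0.24), 0.45, 2, np.float64(0.45))
(6, np.float64(0.24), 0.45, 3, np.float64(0.0))
(7, np.float64(0.22), 0.5, 2, np.float64(0.438))
(7, np.float64(0.24), 0.5, 2, np.float64(0.312))
(8, np.float64(0.26), 0.45, 2, np.float64(0.338))
(9, np.float64(0.2), 0.5, 3, np.float64(0.062))
(10, np.float64(0.2), 0.5, 2, np.float64(0.5))
(10, np.float64(0.2), 0.5, 3, np.float64(0.0))
0.012 [(-131, 25, 0), (-131, 55, 0), (-131, 85, 0), (-131, 115, 0), (-87, 73, np.float64(0.38)), (-43, 16, np.float64(0.34)), (-2, -40, np.float64(0.31)), (5, -49, np.float64(0.01)), (6, -49, 0), (6, -49, 0), (6, -49, 0), (6, -49, 0), (6, -49, 0)]
0.018 [(-131, 25, 0), (-131, 55, 0), (-131, 85, 0), (-131, 115, 0), (-88, 73, np.float64(0.38)), (-44, 16, np.float64(0.33)), (-5, -40, np.float64(0.3)), (0, -49, 0), (0, -49, 0), (0, -49, 0), (0, -49, 0), (0, -49, 0), (0, -49, 0)]
0.024 [(-131, 25, 0), (-131, 55, 0), (-131, 85, 0), (-131, 115, 0), (-88, 73, np.float64(0.37)), (-45, 16, np.float64(0.32)), (-8, -40, np.float64(0.28)), (-5, -49, np.float64(-0.02)), (-6, -49, 0), (-6, -49, 0), (-6, -49, 0), (-6, -49, 0), (-6, -49, 0)]
```

Emit:
move_arm --pt "0 0 -0.01" --pt "0 0 -0.03" --pt "-0.006 -0.005 -0.06" --pt "-0.014 -0.015 -0.1" --pt "-0.022 -0.03 -0.135" --pt "-0.03 -0.05 -0.165" --pt "-0.038 -0.07 -0.185" --pt "-0.046 -0.09 -0.195" --pt "-0.054 -0.11 -0.2" --pt "-0.062 -0.123 -0.2" --pt "-0.07 -0.13 -0.2" --pt "-0.07 -0.13 -0.2" --twist '[0, 0, 0, 0, 0, 0, 0, 0, 0, 0, 0, 0]'

```text
time_s: 4.15
ee_pos: [447.2, 121.5, 148.3]
ee_rot: [-0.021, 1.0, -0.0, -0.0]
wrist_force: [-0.3, -0.2, -4.3]
finger_gap: 0.275
finger_force: 59.2
```

```bash
python3 - <<'E'
from h import *
st()
for n in("wrist","top","scene"):
    p,d=robot.grab_frame(n); np.savez(f"pics/{n}2.npz",p=p,d=d); globals()[n]=p
st()
im=np.vstack([np.hstack([top[180:420,100:500],scene[150:390,180:580]]),cv2.resize(wrist,(640,480))[120:,:][:, :].repeat(1,1) if 0 else np.hstack([cv2.resize(wrist,(480,360)),np.zeros((360,320,3),np.uint8)])])
cv2.imwrite("pics/m2.png",im[...,::-1])
E
```

```text
t 4.15 p [447.2 121.5 148.3] yaw 2.37 tz [-3.e-04 -0.e+00 -1.e+00] qd [ 0.009 -0.005  0.007  0.002  0.002  0.005] F [-0.31 -0.18 -4.31] T [ 0.253  0.324 -0.02 ] gap 0.275 59.2
t 4.3 p [446.8 121.8 148.4] yaw 2.4 tz [-4.e-04 -1.e-04 -1.e+00] qd [ 0.002 -0.004  0.001  0.001  0.001 -0.001] F [-0.29  0.23 -4.61] T [0.194 0.347 0.007] gap 0.275 59.1
```

View pics/m2.png

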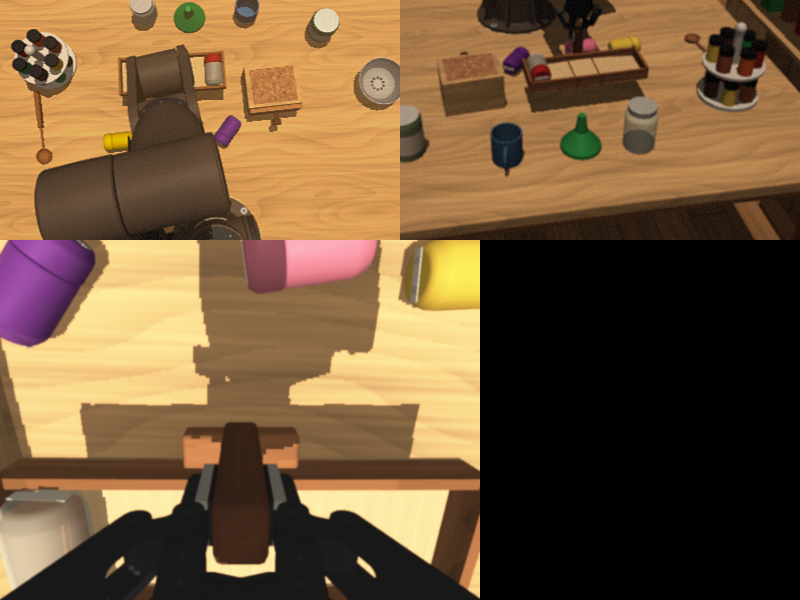

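Emit:
move_arm --pt "0 0.025 0" --pt "0 0.075 0" --pt "0 0.15 0" --pt "0 0.225 0" --pt "0 0.3 0" --pt "0 0.159 0" --pt "0 0.019 0" --pt "0 -0.122 0" --pt "0 -0.122 0" --twist '[0, 0, 0, 0, 0, 0, 0, 0, 0]'

```text
time_s: 5.42
ee_pos: [449.0, 70.4, 148.5]
ee_rot: [-0.019, 1.0, -0.0, -0.0]
wrist_force: [0.3, 0.9, -4.0]
finger_gap: 0.275
finger_force: 61.0
```

```bash
cat >> h.py <<'E'
def jar(p,s,M,c):
    tz=s["ee_pos"][2]-69
    g=s["ee_pos"]; yv=np.array([M[0,1],M[1,1]]); xv=-np.array([M[0,0],M[1,0]])
    m=masks(p,[0,150,50],[7,255,255])|masks(p,[174,150,50],[180,255,255])
    n,l,stt,ce=cv2.connectedComponentsWithStats(m)
    for i in range(1,n):
        if stt[i,4]<40: continue
        w=ray(c,ce[i],tz+48)[0]; r=w[:2]-g[:2]; a=r@xv-74; b=r@yv
        if abs(a)<70 and abs(b)<180: return round(b,1),round(a,1),int(stt[i,4])
def look(k=1):
    c=robot.get_calibration("scene")
    for i in range(k):
        s=robot.sense(); p,d=robot.grab_frame("scene")
        from scipy.spatial.transform import Rotation as R
        print(round(s["time_s"],3),jar(p,s,R.from_quat(s["ee_rot"]).as_matrix(),c))
    return p,d
E
python3 - <<'E'
from h import *
p=np.load("pics/scene2.npz")["p"]
class S:pass
from scipy.spatial.transform import Rotation as R
M=R.from_euler("z",2.4,degrees=True).as_matrix()@np.diag([-1,1,-1.])
print("before",jar(p,dict(ee_pos=np.array([447,121.7,148.3])),M,robot.get_calibration("scene")))
st();p,d=look(2); cv2.imwrite("pics/s3.png",p[...,::-1]);st()
E
```

```text
before (np.float64(-134.5), np.float64(33.5), 204)
t 5.425 p [449.   70.4 148.5] yaw 2.18 tz [-2.e-04 -4.e-04 -1.e+00] qd [ 0.068  0.007 -0.015  0.017  0.002  0.056] F [ 0.34  0.87 -4.02] T [-0.008  0.33  -0.028] gap 0.275 61.0
5.425 (np.float64(-3.3), np.float64(32.5), 247)
5.475 (np.float64(-4.9), np.float64(32.5), 244)
t 5.525 p [449.2  72.9 148.6] yaw 2.3 tz [ 1.e-04  1.e-04 -1.e+00] qd [ 0.033  0.002 -0.005  0.003 -0.     0.004] F [ 0.7  -0.45 -4.59] T [ 0.085  0.313 -0.011] gap 0.271 61.0
```

Emit:
move_arm --pt "0 0 0" --pt "0 0 0" --pt "0 0 0" --pt "0 0 0" --twist '[0, 0, 0, 0]'

```text
time_s: 6.02
ee_pos: [449.0, 73.3, 148.5]
ee_rot: [-0.021, 1.0, -0.0, -0.0]
wrist_force: [0.2, 1.1, -5.6]
finger_gap: 0.273
finger_force: 61.0
```

```bash
python3 - <<'E'
from h import *
st();look(2)
E
```

```text
t 6.025 p [449.   73.3 148.5] yaw 2.43 tz [-0. -0. -1.] qd [-0.005 -0.002  0.001  0.002  0.    -0.   ] F [ 0.15  1.08 -5.64] T [-0.047  0.32  -0.013] gap 0.273 61.0
6.025 (np.float64(-8.7), np.float64(32.5), 247)
6.075 (np.float64(-8.9), np.float64(32.1), 254)
```

Emit:
move_arm --pt "0 0 0" --pt "0 0 0" --pt "0 0 0" --pt "0 0 0" --pt "0 0 0" --pt "0 0 0" --pt "0 0 0" --pt "0 0 0" --pt "0 0 0" --pt "0 0 0" --pt "0 0 0" --pt "0 0 0" --twist '[0, 0, 0, 0, 0, 0, 0, 0, 0, 0, 0, 0]'

```text
time_s: 7.62
ee_pos: [449.1, 72.9, 148.5]
ee_rot: [-0.021, 1.0, -0.0, 0.0]
wrist_force: [0.3, -0.3, -5.2]
finger_gap: 0.275
finger_force: 61.0
```

Emit:
move_arm --pt "0 0 0" --pt "0 0 0" --pt "0 0 0" --pt "0 0 0" --pt "0 0 0" --pt "0 0 0" --pt "0 0 0" --pt "0 0 0" --pt "0 0 0" --pt "0 0 0" --pt "0 0 0" --pt "0 0 0" --twist '[0, 0, 0, 0, 0, 0, 0, 0, 0, 0, 0, 0]'

```text
time_s: 9.12
ee_pos: [449.0, 72.9, 148.5]
ee_rot: [-0.021, 1.0, -0.0, -0.0]
wrist_force: [-0.8, 1.0, -3.7]
finger_gap: 0.272
finger_force: 61.0
```

```bash
python3 - <<'E'
from h import *
st();p,d=look(1)
cv2.imwrite("pics/s4.png",cv2.resize(p[150:350,150:500],None,fx=2.2,fy=2.2)[...,::-1])
E
```

```text
t 9.125 p [449.   72.9 148.5] yaw 2.4 tz [-0. -0. -1.] qd [-0.002 -0.    -0.001 -0.001 -0.     0.   ] F [-0.78  0.97 -3.66] T [-0.023  0.347  0.007] gap 0.272 61.0
9.125 (np.float64(-8.7), np.float64(32.1), 254)
```

View pics/s4.png

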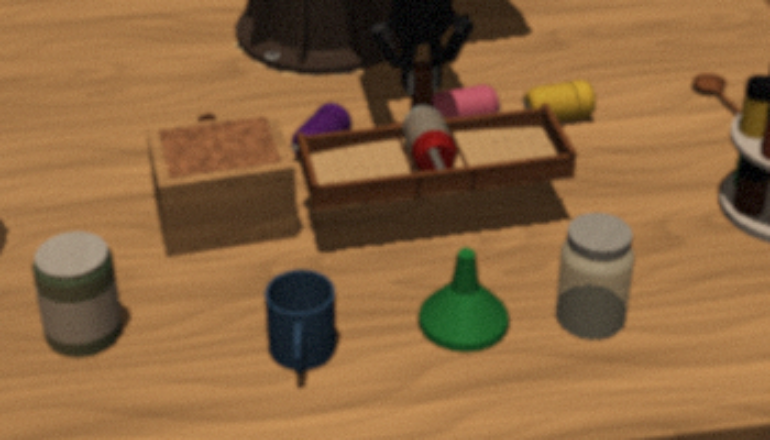

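Emit:
move_arm --pt "0 0 -0.01" --pt "0 0 -0.03" --pt "0 0 -0.055" --pt "0 0 -0.08" --pt "0 0 -0.105" --pt "0 0 -0.13" --pt "0 0 -0.15" --pt "0 0 -0.1625" --pt "0 -0.0025 -0.1625" --pt "0 -0.009 -0.1625" --pt "0 -0.019 -0.1625" --pt "0 -0.0325 -0.1625" --twist '[0, 0, 0, 0, 0, 0, 0, 0, 0, 0, 0, 0]'

```text
time_s: 10.68
ee_pos: [449.5, 59.6, 213.3]
ee_rot: [-0.021, 1.0, -0.0, -0.0]
wrist_force: [-0.7, 0.5, -6.0]
finger_gap: 0.277
finger_force: 61.0
```

Emit:
move_arm --pt "0 -0.0175 0" --pt "0 -0.0375 0" --pt "0 -0.06 0" --pt "0 -0.085 0" --pt "0 -0.11 0" --pt "0 -0.135 0" --pt "0 -0.16 0" --pt "0 -0.185 0" --pt "0 -0.21 0" --pt "0 -0.235 0" --pt "0 -0.26 0" --pt "0 -0.285 0" --twist '[0, 0, 0, 0, 0, 0, 0, 0, 0, 0, 0, 0]'

```text
time_s: 12.18
ee_pos: [454.4, -54.6, 213.5]
ee_rot: [-0.021, 1.0, -0.0, 0.0]
wrist_force: [0.3, -0.8, -4.2]
finger_gap: 0.272
finger_force: 61.0
```

Emit:
move_arm --pt "0.005 -0.025 0" --pt "0.015 -0.05 0" --pt "0.025 -0.075 0" --pt "0.036 -0.1 0" --pt "0.0475 -0.125 0" --pt "0.059 -0.15 0" --pt "0.07 -0.175 0" --pt "0.081 -0.2 0" --pt "0.0925 -0.225 0" --pt "0.1025 -0.25 0" --pt "0.11 -0.2725 0" --pt "0.115 -0.2925 0" --twist '[-0.0005, -0.0015, -0.0025, -0.0035, -0.0045, -0.0055, -0.0065, -0.0075, -0.0085, -0.0095, -0.01, -0.01]'

```text
time_s: 13.68
ee_pos: [413.1, -173.4, 213.5]
ee_rot: [-0.037, 0.999, -0.0, 0.0]
wrist_force: [0.5, -0.8, -4.3]
finger_gap: 0.271
finger_force: 61.0
```

Emit:
move_arm --pt "0.003 -0.0175 0" --pt "0.005 -0.0325 0" --pt "0.007 -0.045 0" --pt "0.008 -0.055 0" --pt "0.0085 -0.0625 0" --pt "0.0085 -0.0675 0" --pt "0.0085 -0.0705 0" --pt "0.0085 -0.0725 0" --pt "0.0085 -0.0725 0" --twist '[0, 0, 0, 0, 0, 0, 0, 0, 0]'

```text
time_s: 14.8
ee_pos: [412.0, -201.9, 213.5]
ee_rot: [-0.037, 0.999, 0.0, -0.0]
wrist_force: [-0.6, 0.5, -5.7]
finger_gap: 0.271
finger_force: 61.0
```

```bash
python3 - <<'E'
from h import *
st();p,d=look(2);st()
cv2.imwrite("pics/s5.png",cv2.resize(p[150:350,150:500],None,fx=2.2,fy=2.2)[...,::-1])
E
```

```text
t 14.8 p [ 412.  -201.9  213.5] yaw 4.2 tz [-0.  0. -1.] qd [ 0.001  0.001  0.001  0.    -0.001  0.   ] F [-0.61  0.52 -5.66] T [0.026 0.39  0.064] gap 0.271 61.0
14.8 (np.float64(-9.7), np.float64(31.5), 254)
14.85 (np.float64(-9.6), np.float64(31.6), 255)
t 14.9 p [ 412.  -201.9  213.5] yaw 4.2 tz [-0.  0. -1.] qd [-0.    -0.001  0.     0.    -0.001 -0.002] F [-0.27  0.18 -5.33] T [-0.029  0.321 -0.013] gap 0.272 61.0
```

View pics/s5.png

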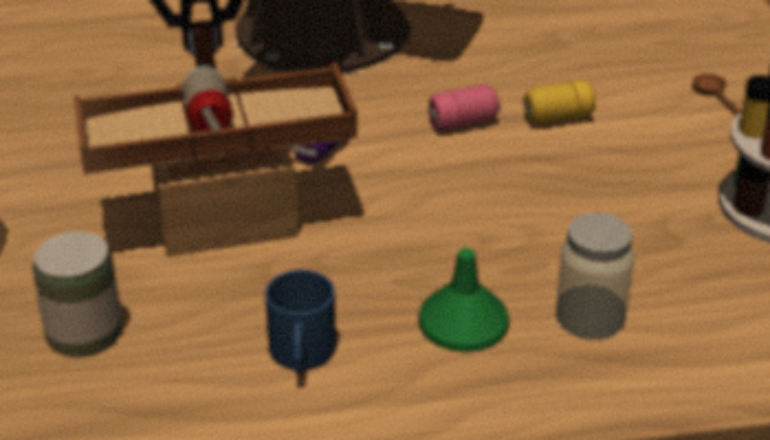

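Emit:
move_arm --pt "0 0 0" --pt "0 0 0" --pt "0 0 0" --pt "0 0 0" --pt "0 0 0" --pt "0 0 0" --pt "0 0 0" --pt "0 0 0" --pt "0 0 0" --pt "0 0 0" --pt "0 0 0" --pt "0 0 0" --twist '[0, 0, 0, 0, 0, 0, 0, 0, 0, 0, 0, 0]'

```text
time_s: 16.4
ee_pos: [412.0, -201.9, 213.5]
ee_rot: [-0.037, 0.999, 0.0, -0.0]
wrist_force: [-0.5, 0.6, -4.6]
finger_gap: 0.277
finger_force: 61.0
```

Emit:
move_arm --pt "0 0 0" --pt "0 0 0" --pt "0 0 0" --pt "0 0 0" --pt "0 0 0" --pt "0 0 0" --pt "0 0 0" --pt "0 0 0" --pt "0 0 0" --pt "0 0 0" --pt "0 0 0" --pt "0 0 0" --twist '[0, 0, 0, 0, 0, 0, 0, 0, 0, 0, 0, 0]'

```text
time_s: 17.9
ee_pos: [412.0, -202.0, 213.5]
ee_rot: [-0.037, 0.999, -0.0, -0.0]
wrist_force: [-0.1, -0.5, -5.3]
finger_gap: 0.276
finger_force: 61.0
```

Emit:
move_arm --pt "0 0 0.008" --pt "0 0 0.02" --pt "0 0 0.035" --pt "0 0 0.048" --pt "0 0 0.06" --pt "0 0 0.068" --pt "0 0 0.074" --pt "0 0 0.078" --pt "0 0 0.081" --pt "0 0 0.083" --pt "0 0 0.085" --pt "0 0 0.085" --twist '[0, 0, 0, 0, 0, 0, 0, 0, 0, 0, 0, 0]'

```text
time_s: 19.4
ee_pos: [412.1, -202.0, 179.6]
ee_rot: [-0.037, 0.999, -0.0, 0.0]
wrist_force: [-1.3, 0.5, -2.1]
finger_gap: 0.275
finger_force: 61.5
```

```bash
python3 - <<'E'
from h import *
st();p,d=look(1);st()
E
```

```text
t 19.4 p [ 412.1 -202.   179.6] yaw 4.19 tz [ 2.e-04 -1.e-04 -1.e+00] qd [-0.001  0.001 -0.002  0.     0.003  0.003] F [-1.31  0.46 -2.14] T [-0.066  0.184  0.028] gap 0.275 61.5
19.4 (np.float64(-10.1), np.float64(31.8), 248)
t 19.45 p [ 412.1 -202.   179.6] yaw 4.19 tz [ 3.e-04 -2.e-04 -1.e+00] qd [-0.002  0.    -0.     0.     0.001 -0.001] F [-0.14  1.06 -2.15] T [-0.043  0.201 -0.066] gap 0.274 61.5
```

Emit:
move_arm --pt "0 0 0.0012" --pt "0 0 0.0012" --pt "0 0 0.0012" --twist '[0, 0, 0]'

```text
time_s: 19.82
ee_pos: [412.0, -202.0, 179.1]
ee_rot: [-0.037, 0.999, -0.0, 0.0]
wrist_force: [-3.5, -0.5, 2.4]
finger_gap: 0.267
finger_force: 61.9
```

Emit:
move_arm --pt "0 0 0" --pt "0 0 0" --pt "0 0 0" --pt "0 0 0" --pt "0 0 0" --pt "0 0 0" --twist '[0, 0, 0, 0, 0, 0]' --hand 0.65

```text
time_s: 20.58
ee_pos: [412.0, -202.0, 179.0]
ee_rot: [-0.037, 0.999, -0.0, 0.0]
wrist_force: [-0.6, 0.0, -0.3]
finger_gap: 0.648
finger_force: 0.0
```

```bash
python3 - <<'E'
from h import *
st();p,d=look(2);st()
p,d=robot.grab_frame("wrist");cv2.imwrite("pics/w6.png",p[...,::-1])
E
```

```text
t 20.575 p [ 412. -202.  179.] yaw 4.19 tz [ 1.e-04 -1.e-04 -1.e+00] qd [-0.001  0.001  0.001 -0.001 -0.     0.002] F [-0.59  0.04 -0.31] T [ 0.008 -0.01   0.007] gap 0.648 0.0
20.575 (np.float64(-10.3), np.float64(31.1), 250)
20.625 (np.float64(-10.0), np.float64(30.7), 246)
t 20.675 p [ 412. -202.  179.] yaw 4.19 tz [ 0. -0. -1.] qd [-0.001  0.    -0.002  0.002 -0.001 -0.   ] F [0.94 1.01 0.56] T [ 0.025  0.031 -0.005] gap 0.649 0.0
```

View pics/w6.png

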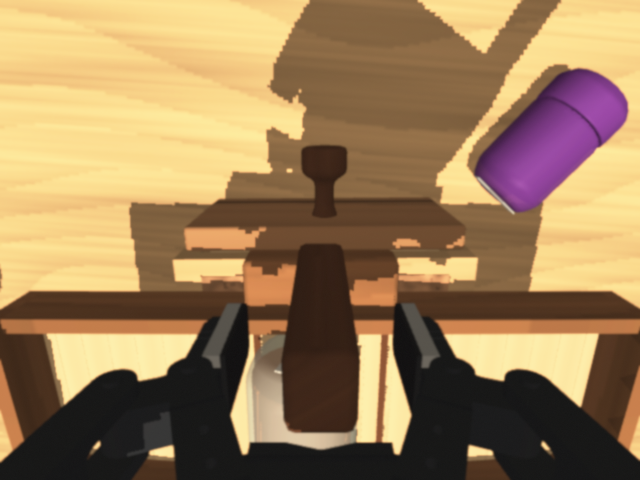

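Emit:
move_arm --pt "0 0 -0.02" --pt "0 0 -0.06" --pt "0 0 -0.12" --pt "0 0 -0.2" --pt "0 0 -0.28" --pt "0 0 -0.33" --pt "0 0 -0.35" --pt "0 0 -0.35" --pt "0 0 -0.35" --pt "0 0 -0.35" --twist '[0, 0, 0, 0, 0, 0, 0, 0, 0, 0]'

```text
time_s: 21.98
ee_pos: [411.7, -201.8, 318.3]
ee_rot: [-0.037, 0.999, 0.0, -0.001]
wrist_force: [0.4, -0.0, -0.2]
finger_gap: 0.65
finger_force: 0.0
```

```bash
python3 - <<'E'
from h import *
s,M=st(); p,d=robot.grab_frame("scene");c=robot.get_calibration("scene")
s["ee_pos"]=np.array([412,-202,179.]); print(jar(p,s,M,c))
P=cloud(c,d);q=P[(d>0)&(abs(P[...,0]-485)<90)&(abs(P[...,1]+196)<190)&(P[...,2]>125)&(P[...,2]<152)]
print(len(q),cv2.minAreaRect(np.float32(q[:,:2])))
cv2.imwrite("pics/s7.png",cv2.resize(p[130:330,120:470],None,fx=2.2,fy=2.2)[...,::-1])
E
```

```text
t 21.975 p [ 411.7 -201.8  318.3] yaw 4.19 tz [-1.1e-03  6.0e-04 -1.0e+00] qd [ 0.001 -0.002 -0.002  0.001  0.003 -0.003] F [ 0.38 -0.01 -0.15] T [ 0.056  0.    -0.001] gap 0.65 0.0
(np.float64(-10.1), np.float64(31.1), 244)
2329 ((483.27947998046875, -196.2723846435547), (153.36099243164062, 338.80157470703125), 3.550496816635132)
```

View pics/s7.png

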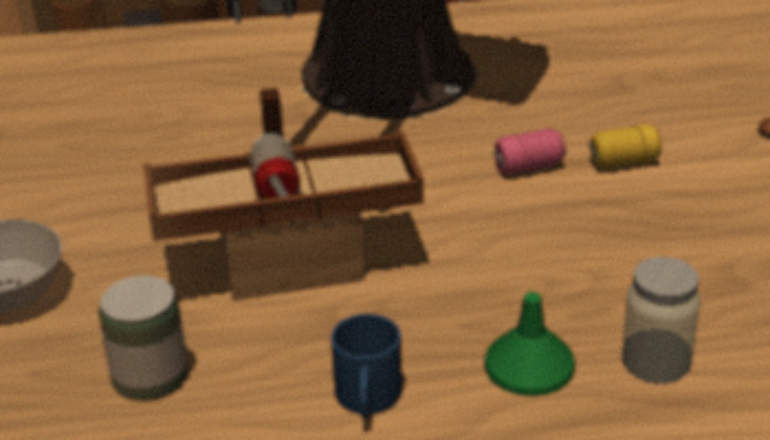

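The tray sits square on the box at (483, -196). The jar rests about 10 mm from the middle, between the lines, and the gripper is clear of everything.

```bash
python3 -c "
from bench import robot
print(robot.sign_off())"
```

```text
the job is handed in; nothing more can be done
None
```

The tray is on the box's cork, centred to about 2 mm and square, let go, with the jar resting about 10 mm from the middle between the lines. I handed the job in at about 22 s; no verdict came back. The arm's interface could not tilt the tool, so I rolled the jar to the middle with a short back-and-forth swing of the level tray instead of by tilting.

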